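# Set out microscope lenses for cleaning

## Robot

A 6-joint arm with a two-finger parallel gripper is mounted at the origin on the work surface. World frame = base frame: x ahead of the robot, y to its left, z up, the work surface at z = 0. Lengths are in m, angles in degrees, forces in N, time in s.
With the tool pointing down it reaches from about 0.35 to 0.925 m from the base axis. Payload 6.4 kg.
Tool frame: the origin (TCP) lies at the very end of the fingers, on their centre line; the grasp point (between the pads) lies grip_point_offset behind it (grip_point_offset is the distance from the TCP to the grasp point, in m); z points along the fingers, y is the line along which they close (so a half turn about z gives the same grasp; the last joint's range is limited). The gripper opens to 94 mm and grips with 3 to 60 N. Pads are 16 mm wide; open, the fingers measure 119 mm over their backs; the gripper's body (75 mm by 177 mm) begins 78 mm behind the grasp point.
Start: joints at [58.149, 14.043, 89.255, -0, 76.702, -9.975], TCP at [0.242, 0.603, 0.205] pointing down, gripper open.
Joint ranges: [-179.41, 179.41], [-58.25, 129.5], [7.25, 145.43], [-54.29, 234.29], [11.92, 165.04], [-157.13, 157.13]. Speed limits (degrees/s): [147.25, 147.25, 180, 180, 180, 180].

## Interface

Orientations are given as a 3x3 rotation matrix whose columns are the frame's x, y, z axes.
In Python, from workcell import movep, move_linear, move_joints, command_gripper, sleep, inverse_kinematics, camera, PlanningError, finish_job, read_time, read_joints, read_dq, read_tau, read_eef_pos, read_eef_rot, read_force, read_moment, read_finger_gap, read_grasp_force, grip_point_offset gives the robot as it stands. Calls block until the motion is done:
- movep(position, orientation): joint-space move of the TCP to a pose.
- move_linear(position, vel=0.15, ori=None, threshold=None): straight line of the TCP; ori=None keeps the orientation; vel is the mean speed in m/s. With threshold (N) it stops when the force on the tool has changed by that much, and returns True; else False.
- move_joints(angles): joint-space move.
- command_gripper(opening, effort=None): finger opening in m; effort is the grip in N (None keeps the last); returns when the fingers have stopped.
- sleep(seconds).
- inverse_kinematics(position, orientation): joint angles nearest the present ones, or None.
- camera(name): name is "scene" or "side" or "wrist"; returns a dict with "frame" (384x512x3 uint8, red, green, blue), "intrinsics" (3x3 intrinsics, pixels), "view" (4x4, takes a point from world to camera coordinates); the wrist camera has in their place "mount" (4x4, takes a point from camera to tool coordinates, whose origin is the TCP and whose axes are the flange's). Camera axes: x right, y down, z forward; pixel columns grow to the right and rows downward; lengths in m; the calibration is good to about 2 mm. A picture is of the moment at which its call begins: read the wrist's pose just before it. There is no depth.
A pose or a line that the arm cannot do raises PlanningError and nothing moves.
- finish_job(): hands the job in; it is judged then, once.
Readings, each from a call of its own:
- read_time(): time.
- read_joints(): joint angles.
- read_dq(): joint speeds.
- read_tau(): joint torques, N m.
- read_eef_pos(): TCP position.
- read_eef_rot(): TCP orientation.
- read_force(): force on the tool from outside, world axes, zero at the start.
- read_moment(): the same for the moment, N m.
- read_finger_gap(): finger opening in m.
- read_grasp_force(): force on a finger pad.
Only numpy, scipy, OpenCV 4.12 (cv2) and the standard library are available. Lean on these libraries where they do the work, as an engineer would, in place of code of your own. Each camera call takes 0.05 s, during which the arm holds its last target. There are 200 camera calls.

## Task

Set out the microscope's lenses for cleaning: stand the longest lens midway between the two white cleaner bottles on their steel base, stand the oil bottle in the middle of the slide warmer's top plate, and stand the shortest lens by the left end of the tissue box and the medium lens by its right end (as seen from the robot), each in line with the box and about 2 cm clear of it. The dust cap goes, mouth down and level, over the nose of the shortest lens in its new place. Never tip a lens over.

Things in the scene. Friction and masses are not known exactly. Their poses are not given: they have to be found in the camera images.
- lens_short: The shortest of three loose microscope objective lenses, bright steel with a black band, standing upright nose up: 36 mm tall; round body 30 mm across from 3 to 24 mm height, then a nose 18 mm across (the widest nose of the three) up to the flat top. About 70 g. Origin: centre of its underside.
- lens_medium: The medium-length objective lens, same look: 48 mm tall, body 30 mm across from 3 to 32 mm height, nose 14 mm across above. About 90 g. Origin: centre of its underside.
- lens_long: The longest objective lens, same look: 72 mm tall, body 30 mm across from 3 to 56 mm height, thin nose 10 mm across above (the narrowest of the three). About 120 g. Origin: centre of its underside.
- oil_bottle: Small loose amber glass bottle of immersion oil, upright, closed with a black cap: 32 mm across, 68 mm tall. About 70 g. Origin: centre of its underside.
- dust_cap: Loose black plastic dust cap for a lens: a shallow round cup lying mouth down, 40 mm across outside, 33 mm inside, 14 mm tall, 10 mm deep inside, closed on top. Over the shortest lens it rests with its inner top on the end of the nose, its underside 26 mm above the lens's foot. About 20 g. Origin: centre of its underside (the open mouth).
- bottle_stand: Fixed flat steel base plate, 70 (x) by 200 (y) by 8 mm thick, with two fixed white bottles on it, 48 mm across, tops 88 mm above the table, centred 70 mm either side of the middle along y; 92 mm free between them. Origin: centre of the plate's underside, midway between the bottles. y to the robot's left, x away from it, give or take a small turn.
- warmer: Fixed white slide warmer, a flat square block 110 by 110 mm with a dark 90 by 90 mm steel plate on top; the plate's upper face is 28 mm above the table. It has a small black knob on its front. It is not hot. Origin: centre of its underside; x points away from the robot, y to the robot's left, give or take a small turn.
- tissue_box: Fixed brown cardboard box of lens tissues, 60 mm (x) by 110 mm (y, its long side) by 45 mm tall, a slot with a paper sheet in its top. Origin: centre of its underside; y points to its left end as the robot sees it, x away from the robot, give or take a small turn. A lens 20 mm clear of an end, in line, has its axis 90 mm from the origin along y.
There are look-alikes about, which are no part of the job. What is shaped like the lens_short but purple is not meant.

How it is judged:
By the outcome, as a careful person would: the job done as asked, in the order asked, and still so for the second after the job is handed in, with the robot touching nothing.
It also fails if it takes over 131 s, if anything falls off the work surface, if the arm or the gripper's body presses on something with over 40 N, if the wrist force passes 120 N, or if a joint passes its speed limit or range.

## Working session

There is one attempt and no reset: what is moved stays moved. The work goes in short steps, each a Python script; the robot and the scene stay as the last script left them, time stands still between calls to the robot, and variables do not carry over. Pictures are saved under pics/ and viewed, at most 14 in all, crops included, and the job is handed in when it is done.

```bash
mkdir -p pics; ls; python3 - <<'E'
from workcell import *
import cv2,numpy as np
for n in("scene","side"):
    c=camera(n); cv2.imwrite(f"pics/{n}0.png",cv2.resize(c["frame"][:,:,::-1],(800,600),interpolation=cv2.INTER_CUBIC))
    print(n,c["intrinsics"].tolist(),np.round(c["view"],4).tolist())
w=camera("wrist");print(np.round(w["mount"],4).tolist(),grip_point_offset,read_eef_rot(),read_time())
E
```

```text
pics
scene [[409.73447905748344, 0.0, 243.97169999614036], [0.0, 409.73447905748344, 192.70424137078876], [0.0, 0.0, 1.0]] [[-0.1572, 0.9875, 0.0096, 0.0687], [0.5705, 0.0988, -0.8153, -0.2441], [-0.8061, -0.1227, -0.5789, 1.2212], [0.0, 0.0, 0.0, 1.0]]
side [[367.7760707098917, 0.0, 256.66495221424367], [0.0, 367.7760707098917, 193.80383094862128], [0.0, 0.0, 1.0]] [[0.949, -0.315, -0.0165, -0.4479], [-0.1898, -0.5283, -0.8276, 0.1283], [0.2519, 0.7885, -0.5611, 0.7266], [0.0, 0.0, 0.0, 1.0]]
[[0.0001, -0.9709, -0.2395, 0.0693], [1.0, 0.0001, -0.0002, 0.0005], [0.0003, -0.2395, 0.9709, -0.1789], [0.0, 0.0, 0.0, 1.0]] 0.0188 [[-9.27990341e-01  3.72603528e-01 -7.34307804e-04]
 [ 3.72604181e-01  9.27989570e-01 -1.21769029e-03]
 [ 2.27714286e-04 -1.40361098e-03 -9.99998989e-01]] 0.15
```

View pics/scene0.png

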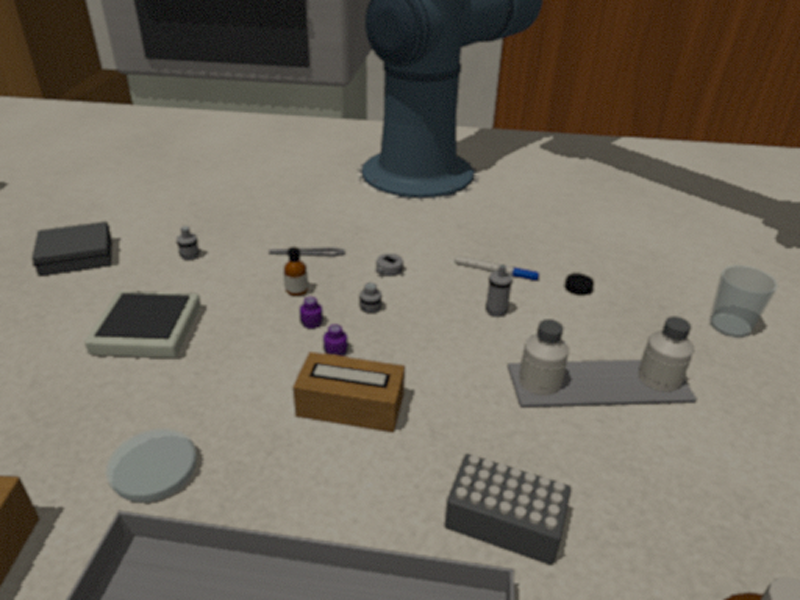

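View pics/side0.png

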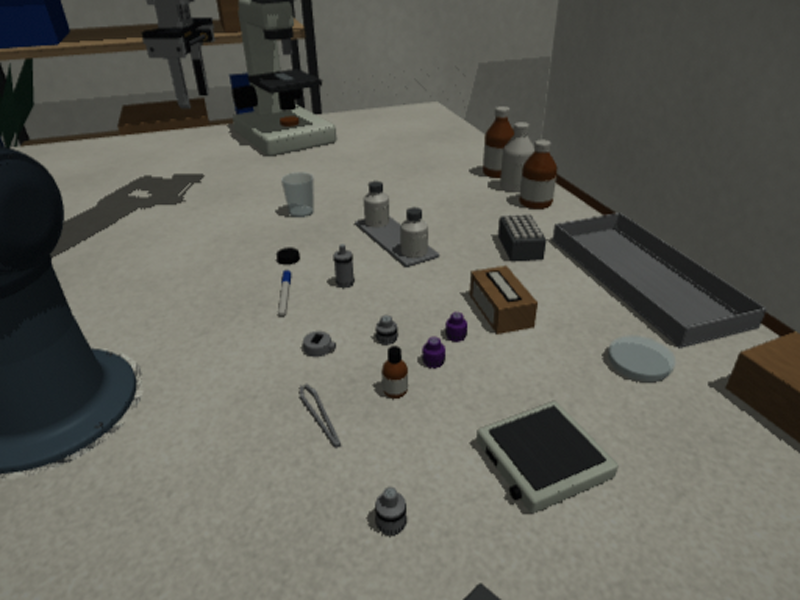

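Scene view (800-px): steel lenses at (188,243), (371,298) and (499,292). The purple look-alikes are at (311,313) and (335,340), and a grey ring sits at (389,265). Oil bottle is at (295,275), dust cap (579,284), warmer (146,323), tissue box (350,390) and stand (602,382). By height and nose width, (499,292) is the long lens. Next I'll triangulate and enlarge the other two.

```bash
cat >h.py <<'E'
from workcell import *
import cv2,numpy as np
def ray(c,uv,T=None):
    "origin, direction of pixel ray in world; T: camera->world"
    if T is None: T=np.linalg.inv(c["view"])
    d=np.linalg.inv(c["intrinsics"])@[uv[0],uv[1],1]
    return T[:3,3],T[:3,:3]@d
def onplane(o,d,z): return o+d*(z-o[2])/d[2]
def tri(rs):
    A=0;b=0
    for o,d in rs:
        d=d/np.linalg.norm(d);P=np.eye(3)-np.outer(d,d);A=A+P;b=b+P@o
    return np.linalg.solve(A,b)
def R(yaw):
    "tool down, closing line (tool y) at yaw degrees from world y"
    a=np.radians(yaw);y=np.array([-np.sin(a),np.cos(a),0]);z=np.array([0,0,-1.]);return np.column_stack([np.cross(y,z),y,z])
def wrist():
    p=read_eef_pos();r=read_eef_rot();c=camera("wrist")
    T=np.eye(4);T[:3,:3]=r;T[:3,3]=p;return c,T@c["mount"]
E
python3 - <<'E'
from h import *
cs=camera("scene");cd=camera("side");k=512/800
pts={"A(188)top":((185.5,231),(391,491)),"B(371)top":((371,286),(386,318)),"long top":((502,268),(342,247)),"oil top":((294,251),(395,350)),"cap top":((579,279),(288,251)),
"botL cap":((676,321),(376,184)),"botR cap":((550,325),(414,212)),"boxTop":((351,375),(502,286)),"warmer plate":((149,316),(546,450)),"nut":((389,262),(317,341)),"pur1":((311,300),(434,340)),"pur2":((335,327),(457,315))}
for n,(a,b) in pts.items():
    ra=ray(cs,np.array(a)*k);rb=ray(cd,np.array(b)*k);print(n,tri([ra,rb]).round(3))
# corners on known heights (scene)
for n,z,l in(("box",.045,[(313,354),(405,364),(396,394),(296,385)]),("plate",.028,[(124,294),(189,294),(167,338),(98,337)])):
    print(n,[onplane(*ray(cs,np.array(p)*k),z)[:2].round(3).tolist() for p in l])
a=cv2.resize(cs["frame"][130:215,95:265],(800,400),interpolation=cv2.INTER_CUBIC)
cv2.imwrite("pics/c1.png",a[:,:,::-1])
E
```

```text
A(188)top [ 0.363 -0.302  0.045]
B(371)top [ 0.446 -0.013  0.035]
long top [0.425 0.154 0.068]
oil top [ 0.425 -0.121  0.065]
cap top [0.35  0.267 0.016]
botL cap [0.535 0.339 0.088]
botR cap [0.563 0.203 0.086]
boxTop [ 0.63  -0.003  0.043]
warmer plate [ 0.541 -0.284  0.02 ]
nut [ 0.347 -0.003  0.013]
pur1 [ 0.491 -0.083  0.036]
pur2 [ 0.542 -0.04   0.036]
box [[0.604, -0.051], [0.604, 0.053], [0.652, 0.049], [0.656, -0.056]]
plate [[0.508, -0.329], [0.494, -0.246], [0.585, -0.235], [0.597, -0.316]]
```

View pics/c1.png

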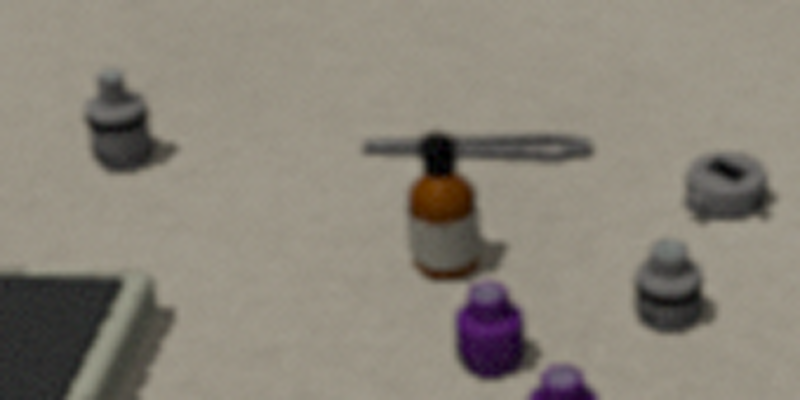

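Both lens candidates are steel: A at (188,243) is about 46 mm tall with a thinner nose, so it is the medium lens. B at (371,298) is about 35 mm tall with the widest nose, so it is the short lens. The purple ones are excluded. Now a closer look with the wrist camera, one picture per sector.

```bash
python3 - <<'E'
from h import *
import pickle
out={}
for n,p in(("L",(.45,.22,.24)),("C",(.50,-.03,.24)),("R",(.46,-.28,.24))):
    movep(p,R(0)); sleep(.15); c,T=wrist(); out[n]=(c,T); print(n,read_time(),read_joints())
    cv2.imwrite(f"pics/w{n}.png",cv2.resize(c["frame"][:,:,::-1],(800,600),interpolation=cv2.INTER_CUBIC))
print(c["intrinsics"]); pickle.dump(out,open("w.pkl","wb"))
E
```

```text
L 2.0583 [ 1.31287554e+01 -8.05845154e+00  1.08604028e+02  1.83796440e-03
  7.94643672e+01 -7.69299425e+01]
C 3.2583 [-1.62968406e+01 -8.09375587e+00  1.08625417e+02  6.34196890e-03
  7.94657105e+01 -1.06412771e+02]
R 4.45 [-4.32663805e+01 -2.66996376e+00  1.03589748e+02  7.26888657e-03
  7.90771337e+01 -1.33387570e+02]
[[327.6143492    0.         255.64051082]
 [  0.         327.6143492  198.32779106]
 [  0.           0.           1.        ]]
```

View pics/wL.png

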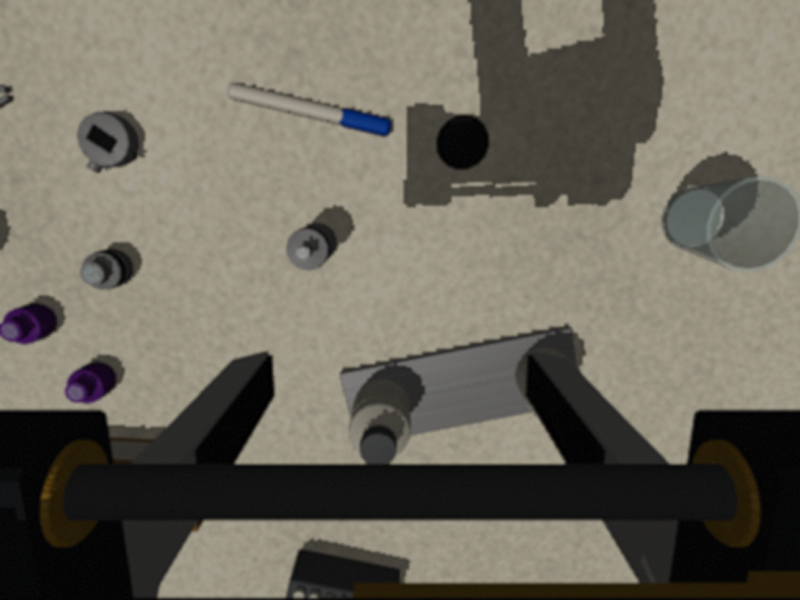

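View pics/wC.png

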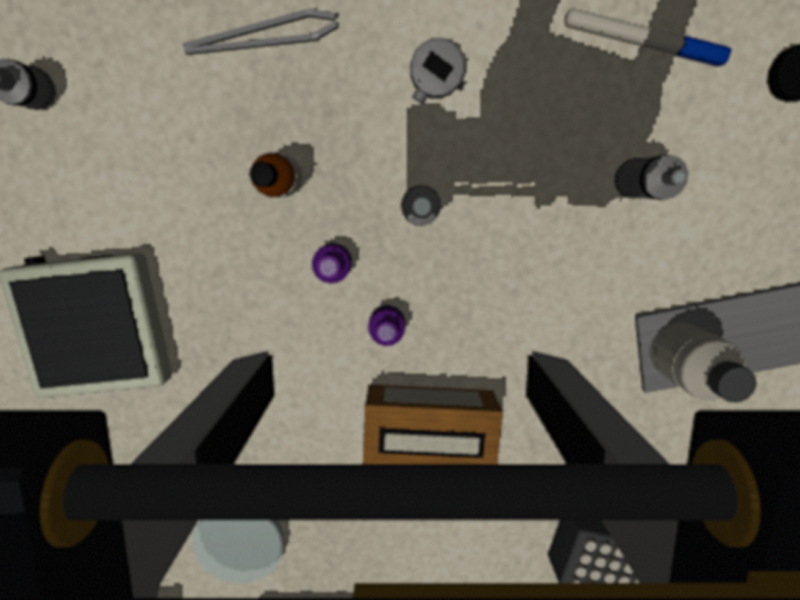

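View pics/wR.png

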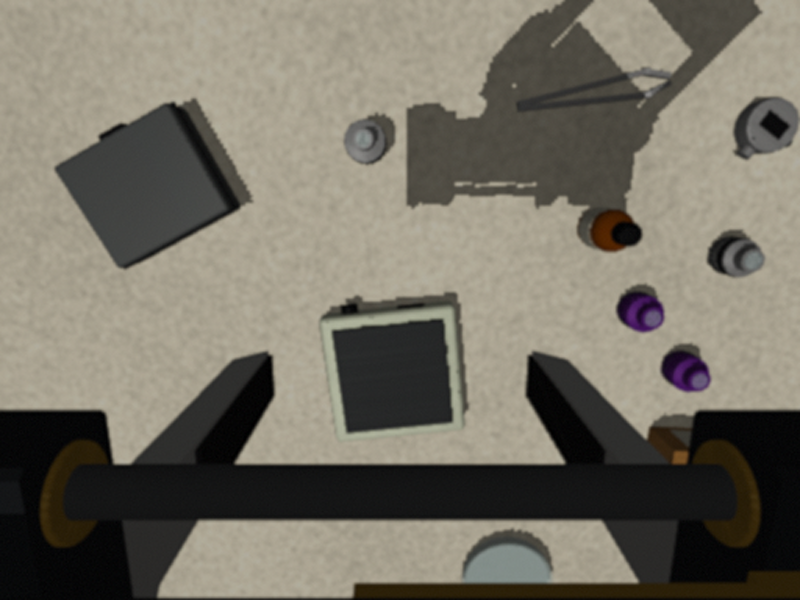

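Wrist L shows the long lens nose at (304,251), the cap at (463,142), and the stand's near edge from (343,371) to (570,327). Wrist C shows the short lens at (421,206), the oil bottle at (263,175), and the box's near top edge from (366,404) to (502,410). Wrist R shows the medium lens at (364,137) and the warmer's plate around (394,376).

```bash
python3 - <<'E'
from h import *
import pickle
o=pickle.load(open("w.pkl","rb"));k=.64
def P(n,uv,z): c,T=o[n];return onplane(*ray(c,np.array(uv)*k,T),z)[:2].round(4)
print("long",P("L",(304,251),.072),P("C",(678,176),.072))
print("cap",P("L",(463,142),.014))
print("short",P("C",(421,206),.036),P("L",(94,271),.036),P("R",(751,259),.036))
print("oil",P("C",(263,175),.068),P("R",(627,234),.068))
print("med",P("R",(364,137),.048),P("C",(9,80),.048))
print("stand L", [P("L",p,.008).tolist() for p in((343,371),(570,327))],P("C",(637,314),.008),P("C",(645,391),.008))
print("bottle R top",P("L",(378,447),.088),P("C",(733,382),.088))
print("box top near",[P("C",p,.045).tolist() for p in((366,404),(502,410),(497,462),(364,462))],"bottom",P("C",(367,386),0),P("C",(493,388),0))
w=[P("R",p,.028) for p in((331,332),(444,320),(454,425),(345,433))];print("plate",w,np.mean(w,0))
w=[P("R",p,.026) for p in((321,318),(455,305),(463,427),(338,438))];print("outer",w,np.mean(w,0))
s=camera("scene");d=camera("side")
q=lambda c,uv,z:onplane(*ray(c,np.array(uv)*k),z)[:2].round(4)
print("bottle caps scene",q(s,(676,321),.088),q(s,(550,326),.088),"side",q(d,(376,184),.088),q(d,(414,212),.088))
print("stand scene",[q(s,p,.008).tolist() for p in((509,363),(687,361),(693,400),(521,404))])
print("box scene",[q(s,p,.045).tolist() for p in((313,354),(405,364),(396,394),(296,385))])
E
```

```text
long [0.4252 0.1562] [0.4256 0.1541]
cap [0.3502 0.2687]
short [ 0.4468 -0.0127] [ 0.4451 -0.0101] [ 0.4459 -0.0141]
oil [ 0.4255 -0.119 ] [ 0.4244 -0.1234]
med [ 0.3603 -0.303 ] [ 0.3638 -0.2911]
stand L [[0.5357, 0.173], [0.4965, 0.3631]] [0.5353 0.1684] [0.6036 0.1831]
bottle R top [0.5629 0.2059] [0.5632 0.2018]
box top near [[0.5996, -0.0545], [0.6044, 0.0529], [0.6501, 0.0511], [0.6504, -0.0568]] bottom [ 0.6029 -0.0566] [0.6045 0.0538]
plate [array([ 0.5061, -0.3326]), array([ 0.496, -0.243]), array([ 0.5865, -0.2326]), array([ 0.594 , -0.3235])] [ 0.54565  -0.282925]
outer [array([ 0.4952, -0.3405]), array([ 0.4843, -0.2344]), array([ 0.5893, -0.2248]), array([ 0.5997, -0.3298])] [ 0.542125 -0.282375]
bottle caps scene [0.5327 0.3404] [0.5653 0.2037] side [0.5349 0.3337] [0.5611 0.1942]
stand scene [[0.5388, 0.1701], [0.4991, 0.3811], [0.5679, 0.3725], [0.6063, 0.1829]]
box scene [[0.6044, -0.0508], [0.6039, 0.0526], [0.6523, 0.0494], [0.6564, -0.0562]]
```

```bash
cat >>h.py <<'E'
UP=.17
def pick(xy,zt,w,yaw=-90,effort=15,open_=.03):
    command_gripper(w+open_); movep([*xy,zt+.09],R(yaw))
    move_linear([*xy,zt],vel=.12); command_gripper(w-.006,effort)
    print("gap",read_finger_gap(),"grasp",read_grasp_force(),"t",read_time())
    move_linear([*xy,UP],vel=.25)
def place(xy,zt,w,yaw=-90,open_=.03,via=UP):
    print("gap before",read_finger_gap())
    movep([*xy,via],R(yaw)); move_linear([*xy,zt+.012],vel=.2)
    hit=move_linear([*xy,zt-.0015],vel=.02,threshold=3); p=read_eef_pos()
    command_gripper(w+open_); move_linear([*xy,via],vel=.2)
    print("placed",hit,p,"t",read_time())
E
python3 - <<'E'
from h import *
pick((.4254,.1552),.016,.030)
place((.549,.2715),.024,.030,yaw=-78.5)
movep([.45,.05,.24],R(0)); sleep(.1); c,T=wrist()
import pickle;pickle.dump((c,T),open("w2.pkl","wb"))
cv2.imwrite("pics/w2.png",cv2.resize(c["frame"][:,:,::-1],(800,600),interpolation=cv2.INTER_CUBIC));print(read_time())
c=camera("scene");cv2.imwrite("pics/s2.png",cv2.resize(c["frame"][190:280,310:460][:,:,::-1],(800,480),interpolation=cv2.INTER_CUBIC))
E
```

```text
gap 0.029644286262508836 grasp 14.999910145998001 t 8.8083
gap before 0.02988152876252246
placed True [0.54891939 0.27149537 0.02419012] t 13.2333
14.95
```

View pics/w2.png

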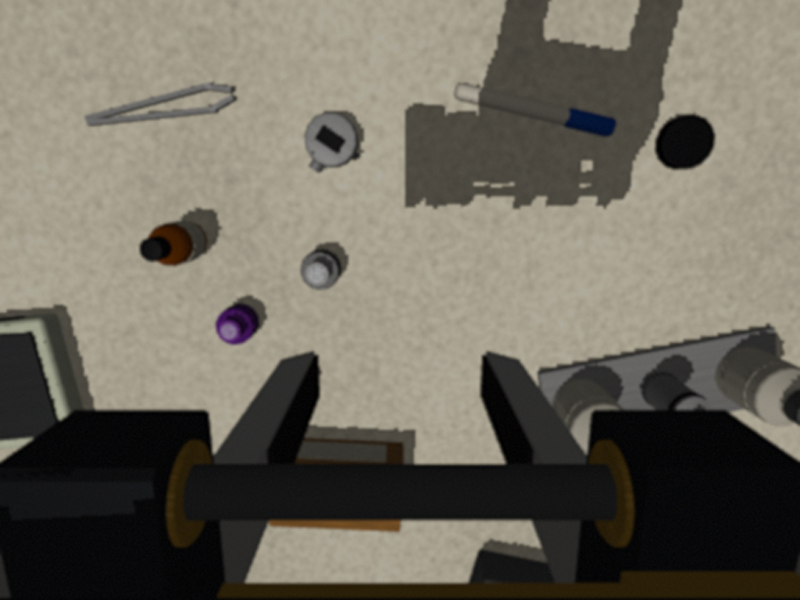

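View pics/s2.png

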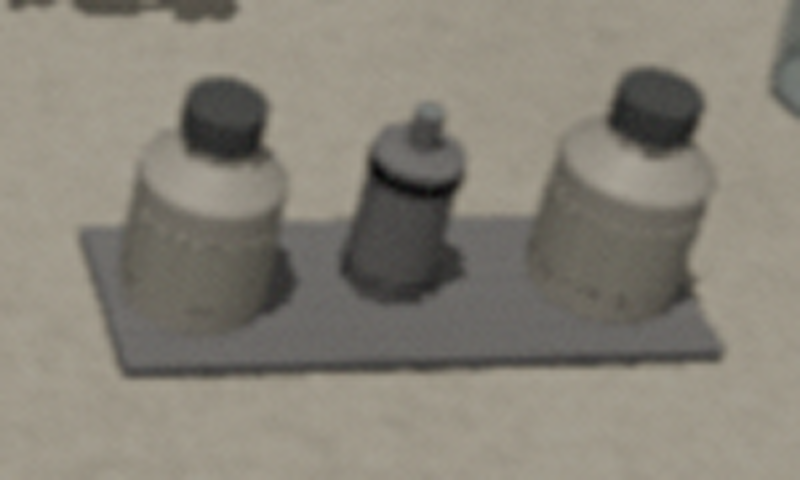

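The long lens stands upright on the plate between the bottles (crop: lens base (395,285), bottles (190,315) and (608,300)). The box's far top edge runs from (268,522) to (401,529) in the wrist view. Next I'll check that numerically and do the oil bottle.

```bash
python3 - <<'E'
from h import *
import pickle
c,T=pickle.load(open("w2.pkl","rb"));k=.64
f=lambda uv,z:onplane(*ray(c,np.array(uv)*k,T),z)[:2].round(4).tolist()
print("box far",f((268,522),.045),f((401,529),.045),"right-top side",f((404,443),.045),"bottom near right",f((413,432),0))
print("short",f((319,271),.036),"oil",f((153,248),.068),"cap",f((685,142),.014))
s=camera("scene");print("long now",onplane(*ray(s,(390.25,210.25)),.080).round(4))
pick((.425,-.121),.014,.032)
place((.544,-.2825),.042,.032,yaw=-83.5)
movep([.50,.02,.34],R(-90)); sleep(.1); c,T=wrist()
pickle.dump((c,T),open("w3.pkl","wb"))
cv2.imwrite("pics/w3.png",cv2.resize(c["frame"][:,:,::-1],(800,600),interpolation=cv2.INTER_CUBIC));print(read_time())
E
```

```text
box far [0.6558, -0.0593] [0.6624, 0.052] right-top side [0.583, 0.0544] bottom near right [0.5965, 0.0628]
short [0.4449, -0.0101] oil [0.4237, -0.1182] cap [0.3503, 0.2656]
long now [0.5479 0.27   0.08  ]
gap 0.03142385444457571 grasp 15.000750074686948 t 17.875
gap before 0.031449726460816764
placed True [ 0.54386522 -0.28247722  0.04218004] t 22.2333
23.7
```

View pics/w3.png

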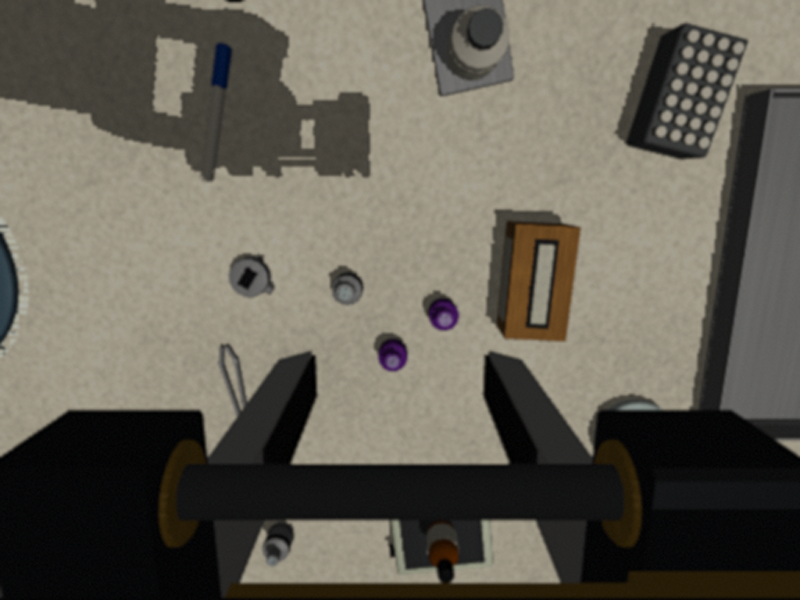

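The picture shows the oil bottle standing on the warmer plate (443,550) and the whole box top, roughly (516,224), (579,226), (565,341), (505,338). I'll segment it for centre and turn.

```bash
python3 - <<'E'
from h import *
import pickle
c,T=pickle.load(open("w3.pkl","rb"));k=.64
f=lambda uv:onplane(*ray(c,uv,T),.045)[:2]
print("manual",[f(np.array(p)*k).round(4).tolist() for p in((516,224),(579,226),(565,341),(507,338))],np.mean([f(np.array(p)*k) for p in((516,224),(579,226),(565,341),(507,338))],0))
im=cv2.resize(c["frame"],None,fx=4,fy=4,interpolation=cv2.INTER_CUBIC).astype(int)
m=((im[...,0]-im[...,2]>55)&(im[...,0]>95)).astype(np.uint8); m[:800]=0;m[1500:]=0;m[:,:1200]=0;m[:,2000:]=0
n=max(cv2.findContours(m,0,1)[0],key=cv2.contourArea)[:,0]
w=np.array([f((p+.5)/4-.5) for p in n]).astype(np.float32)
print("fit",cv2.minAreaRect(w*1000))
print("oil",onplane(*ray(c,np.array((446,571))*k,T),.096).round(4),"short",onplane(*ray(c,np.array((347,291))*k,T),.036).round(4))
E
```

```text
manual [[0.6061, 0.053], [0.6637, 0.0511], [0.6593, -0.0588], [0.6032, -0.0557]] [ 0.63307638 -0.00261914]
fit ((630.4072265625, -42.73352813720703), (27.698135375976562, 57.99074172973633), 88.06904602050781)
oil [ 0.5444 -0.2761  0.096 ] short [ 0.4492 -0.0112  0.036 ]
```

```bash
python3 - <<'E'
from h import *
pick((.446,-.012),.003,.030)
place((.6352,.0885),.003,.030,yaw=-92.2,via=.12)
pick((.361,-.302),.006,.030)
place((.6285,-.0915),.006,.030,yaw=-92.2,via=.12)
movep([.44,.12,.24],R(0)); sleep(.1); c,T=wrist()
import pickle;pickle.dump((c,T),open("w4.pkl","wb"));s=camera("scene");print(read_time())
a=cv2.resize(c["frame"],(800,600))[:360];b=cv2.resize(s["frame"][200:280,130:330],(600,240),interpolation=cv2.INTER_CUBIC)
cv2.imwrite("pics/w4.png",np.vstack([a,np.pad(b,((0,0),(0,200),(0,0)))])[:,:,::-1])
E
```

```text
gap 0.029541789411205152 grasp 15.000260192838368 t 26.4417
gap before 0.029698463889550674
placed True [0.63510218 0.08851573 0.00316306] t 30.8
gap 0.02963315521257571 grasp 15.000302083790302 t 34.2417
gap before 0.029423451790893257
placed True [ 0.62841573 -0.09141667  0.00619005] t 38.975
40.35
```

View pics/w4.png

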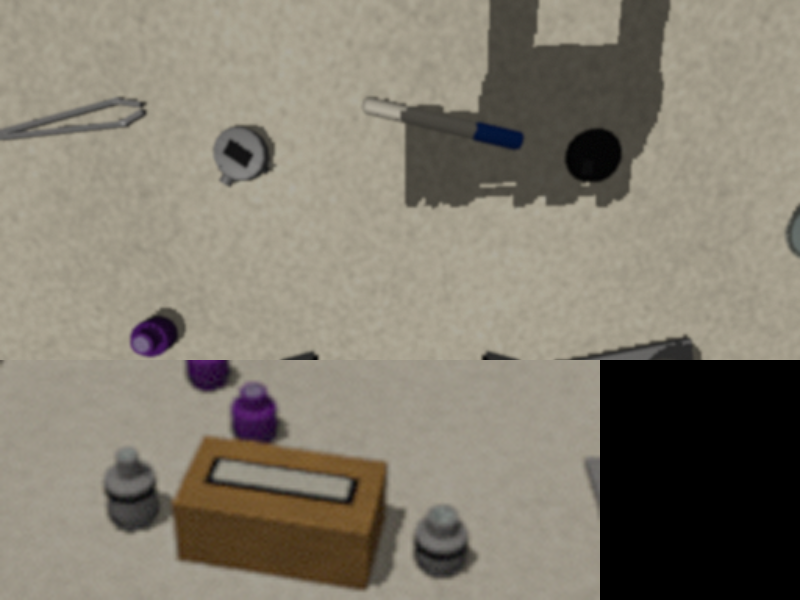

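Both lenses stand upright and in line at the box ends (crop: medium (131,495), short (441,545)); the dust cap is at (593,155). Now the cap.

```bash
python3 - <<'E'
from h import *
import pickle
c,T=pickle.load(open("w4.pkl","rb"));p=onplane(*ray(c,np.array((593,155))*.64,T),.014);print(p)
xy=((p[:2]+[.3502,.2672])/2)
# square it up along y first, then grip along x
command_gripper(.065);movep([*xy,.08],R(0));move_linear([*xy,.003],vel=.1)
command_gripper(.036,4);print(read_finger_gap());command_gripper(.065);move_linear([*xy,.05],vel=.15)
pick(xy,.003,.040,effort=10)
place((.6352,.0885),.029,.040,yaw=-92.2,via=.14)
movep([.50,.02,.30],R(-90)); sleep(.3); c,T=wrist();s=camera("scene");d=camera("side");print(read_time())
pickle.dump((c,s,d),open("w5.pkl","wb"))
v=lambda f,y,x,h,w:cv2.resize(f[y:y+h,x:x+w],(400,300),interpolation=cv2.INTER_CUBIC)
cv2.imwrite("pics/w5.png",np.vstack([np.hstack([v(s["frame"],215,200,75,100),v(d["frame"],165,280,60,80)]),np.hstack([v(s["frame"],130,40,120,160),v(s["frame"],120,200,180,240)])])[:,:,::-1])
E
```

```text
[0.34991781 0.26636214 0.014     ]
0.040140664606146306
gap 0.039151807787850816 grasp 10.000184029340744 t 47.3
gap before 0.03936098214398962
placed True [0.63514936 0.08844154 0.02894131] t 51.9917
53.325
```

View pics/w5.png

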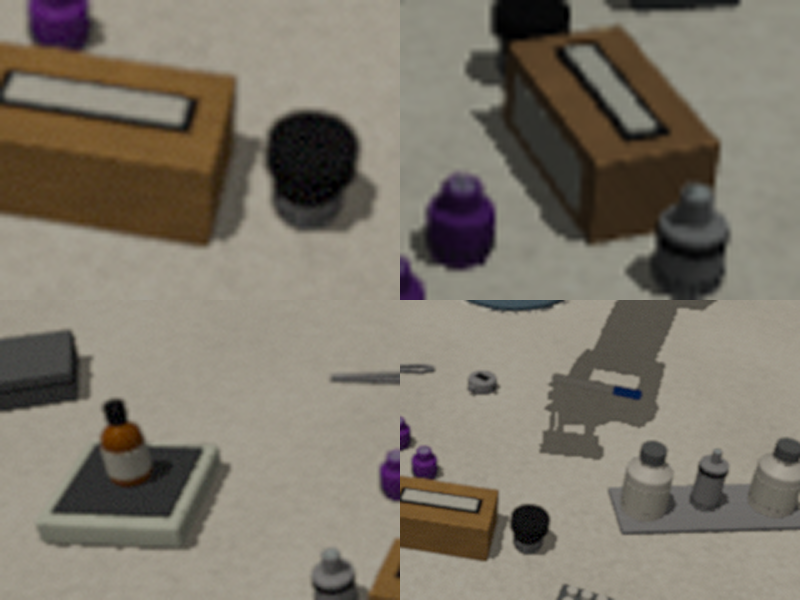

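The cap sits level on the short lens (310,150). The oil bottle is mid-plate: its base is at (128,478) and the plate centre at about (130,480). The long lens is midway between the bottles. All is in place, so I'm handing in.

```bash
python3 -c "
from workcell import *
print(finish_job())"
```

```text
the job is handed in; nothing more can be done
None
```

I handed the job in after about 53 s of robot time. The three lenses, the oil bottle and the dust cap were placed in the order asked. In the last pictures all stood upright where they belong, with the cap level on the shortest lens.

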